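# Snap the cover onto a housing with a toggle clamp

### The job

Close the small electronics housing in the bench jig: push it along the plate between the guide rails until it is fully home against the end stop, then swing the toggle clamp over centre onto its loose cover and bear on the clamp until the cover has gone all the way down. Then swing the clamp back to fully open, leaving the closed housing against the stop. Only the clamp may press the cover, never the gripper, and leave the other things on the desk where they are.

Things in the scene. Friction and masses are not known exactly. Their poses are not given: they have to be found in the camera images.
- jig: fixed jig: plywood plate 260 x 110 x 8 mm. Origin under the plate on its centre line; x from the loading end (x=-150 mm) to the clamp end (+110), z up. Two guide rails 16 mm high over the plate, inner faces y=+-32 from x=-7 to 25, mouth flared to 84 mm wide at x=-37. End stop block 26 mm high, face at x=35, y +-44. Steel clamp bracket x=58..92, y +-18, up to z=74 (foot y +-37)
- stop_face (a point): foot of the end stop's face, on the plate's top (z = 8 mm) at x = +35 mm, y = 0 of the jig; axes as the jig's. A housing fully home has its origin 45 mm before this point (-x)
- housing: loose black plastic housing 90 (x) x 60 (y) x 30 mm, 0.2 kg, lying on the plate lengthwise between plate end and rails; origin at the centre of its underside, x towards the stop. Its cover, 74 x 52 mm, is centred on top, set back 8 mm from the housing's ends, so an end face can be pushed up to 28 mm above the plate (or higher with a vertical finger) without touching the cover
- cover (a joint): downward travel of the cover on the housing, m: 0 = standing 6 mm proud, 0.006 = snapped all the way home. Friction: it takes about 12 N and stays where it is left
- cover_top (a point): centre of the cover's top face: 42 mm above the housing's underside at travel 0, 36 mm when home
- clamp (a joint): clamp lever angle, rad: 0 = fully open (arm up, handle leaning 40 deg away from the housing), 1.22 = shut (arm level, handle leaning 30 deg to the loading end). Sprung over centre at about 0.61: falls to either side. Pivot: jig's y axis through x=75, z=68 mm. The pad meets a proud cover at about 1.14; to press it home push the handle end on with 5 to 12 N
- handle_end (a point): centre of the rounded end of the clamp's handle, 112 mm from the pivot, at jig y = 0. The grip is a black bar 22 mm in diameter over the last 54 mm. Open: jig x=147, z=154 mm; upright: z=180; shut: x=19, z=165. Can be pushed from either side with closed fingers
- clamp_pad (a point): centre of the underside of the rubber pad (20 mm in diameter) at the end of the clamp arm; shut it is at jig x = -5, z = 44.5 mm, open at jig x = 25, z = 135 mm
- led_remote: bystander: flat white remote, 86 x 40 x 8 mm, loose beside the jig; origin at the centre of its underside
- earbud_case: bystander: white earbud case, 47 x 58 x 25 mm, loose beside the jig; origin at the centre of its underside
- parts_jar: bystander: small jar with a black lid, 50 x 50 x 48 mm, loose; origin at the centre of its underside
- usb_stick: bystander: grey USB stick, 57 x 18 x 8 mm, loose; origin at the centre of its underside
- mouse: bystander: black mouse, 120 x 59 x 39 mm, loose; origin at the centre of its underside
Mind the look-alikes: they are no part of the job. Leave any orange or turquoise look-alike of the housing alone.

How it is judged:
By the outcome, as a careful person would: the job done as asked, in the order asked, and still so for the second after the job is handed in, with the robot touching nothing.
It also fails if it takes over 58 s, if anything falls off the work surface, if the arm or the gripper's body presses on something with over 40 N, if the wrist force passes 120 N, or if a joint passes its speed limit or range.

### The arm

A 6-joint arm with a two-finger parallel gripper is mounted at the origin on a cart in front of the work surface, level with it; the furniture and walls round the work are solid. World frame = base frame: x ahead of the robot, y to its left, z up, the work surface at z = 0. Lengths are in mm, angles in degrees, forces in N, time in s.
With the tool pointing down it reaches from about 425 to 950 mm from the base axis. Payload 3.5 kg.
Tool frame: the origin (TCP) lies on the mounting face of the last link; the fingertips stand 173 mm ahead of it and the grasp point (between the pads) lies 155 mm ahead of it; z points along the fingers, y is the direction in which the jaws open and shut (so a half turn about z gives the same grasp; the last joint's range is limited). The gripper opens to 85 mm and grips with 20 to 120 N. Pads are 22 mm wide; open, the fingers measure 114 mm over their backs; the gripper's body (76 mm by 85 mm) begins 54 mm behind the grasp point. The pads swing forward as they close: fully open they stand 13 mm farther back than shut.
Start: joints at [-82.219, 16.404, 90.338, -0, 73.258, -8.594], TCP at [190.324, -647.599, 404.725] pointing down, gripper open.
Joint ranges: [-158.93, 158.93], [-51.34, 127.21], [12.03, 142.37], [-87.48, 267.48], [13.55, 161.25], [-162.69, 162.69]. Speed limits (degrees/s): [159.86, 159.86, 180, 180, 180, 180].

### API

Orientations are given as [roll, pitch, yaw] about the fixed x, y, z axes, in that order (R = Rz(yaw) Ry(pitch) Rx(roll)).
In Python, from cell import telemetry, get_image, camera_info, bot gives the robot as it stands.
- The arm moves only by the tool apply_moves, never from a script. Its argument "increments" is text: rows parted by semicolons, each of 7 numbers parted by spaces: the shift along the world's x, y, z in m, then the turn, a rotation vector about the world's x, y, z in degrees, then the gripper command: -1 is shut, 1 is fully open, values between are in proportion. In form: dx dy dz wx wy wz fingers; .... A call has exactly 8 rows; each row shifts and turns the commanded pose from where the row before left it; what a row does not reach is not made up. A row lasts 1/10 s, in which the tool goes at most 50 mm and 8.59 degrees, less where a joint would pass 70% of its speed; a pose out of reach is approached as far as the arm can. A call is refused whole if a number of a shift passes 0.05 or a number of a turn 8.59, either way. A call with a gripper value outside its range is refused whole. The fingers move at their own pace and stop on an object; the grip force is fixed at half the most. Time passes only in rows, so rows that do not move let the fingers close, or fill a call up. It gives the time, the measured TCP pose, the force and the opening at its end, in the units of the state.
- telemetry.observe(): the state, without advancing time (a new reading comes with each control period).
- get_image(name): name is "scene" or "top"; returns (picture, depth): 400x640x3 uint8, blue, green, red; 400x640 float32, mm along the optical axis (not along the pixel's ray), 0 where there is no reading.
- camera_info(name): a dict with "vertical_fov" (degrees; the focal length in pixels is half the picture's height over the tangent of half this angle, whatever the lens; pixels are square), "cx", "cy" (the principal point, pixels), "R" (3x3) and "t" (3): a world point X has camera coordinates R X + t. Camera axes: x right, y down, z forward; pixel columns grow to the right and rows downward; lengths in mm; the calibration is good to about 2 mm. A picture is of the moment at which its call begins. camera_info takes no time and is no camera call.
- bot.close_job(): hands the job in, once; it reports no verdict.
The state is a dict: "time": time; "q": joint angles; "joint_velocities": joint speeds; "tau": joint torques, N m; "position": TCP position; "tool_rot": TCP orientation; "contact_force": force on the tool from outside, world axes, zero at the start; "wrist_torque": the same for the moment, N m; "opening": finger opening in mm.
Only numpy, scipy, OpenCV 4.12 (cv2) and the standard library are available. Lean on these libraries where they do the work, as an engineer would, in place of code of your own. Each camera call takes 0.05 s, during which the arm holds its last target. There are 200 camera calls.

## Working session

There is one attempt and no reset: what is moved stays moved. The work goes in short steps, Python scripts to look and compute and a tool call to move; the robot and the scene stay as the last step left them, time stands still between calls to the robot, and variables do not carry over. Pictures are saved under pics/ and viewed, about 8 in all and at most 12, crops included, and the job is handed in when it is done.

Besides the shell and the picture viewer there is one more tool, called after "Request:" in YAML: its name, and indented under it one key for each argument. apply_moves: Moves the arm, as the interface text tells. Its arguments: {"type":"object","properties":{"increments":{"type":"string"}},"required":["increments"]}

```bash
mkdir -p pics; cat > h.py <<'E'
import numpy as np, cv2
from cell import telemetry,get_image,camera_info,bot
def cam(n):
    c=camera_info(n); f=200/np.tan(np.radians(c["vertical_fov"])/2)
    return f,c["cx"],c["cy"],np.array(c["R"]),np.array(c["t"])
def cloud(n,d):
    f,cx,cy,R,t=cam(n); v,u=np.mgrid[:400,:640]
    P=np.stack([(u-cx)/f*d,(v-cy)/f*d,d],-1)
    return (P-t)@R
def ray(n,u,v,z):
    f,cx,cy,R,t=cam(n); o=-R.T@t; r=R.T@np.array([(u-cx)/f,(v-cy)/f,1]); return o+r*(z-o[2])/r[2]
def proj(n,X):
    f,cx,cy,R,t=cam(n); p=R@np.array(X)+t; return f*p[0]/p[2]+cx,f*p[1]/p[2]+cy
E
python3 - <<'E'
from h import *
for n in("scene","top"):
    im,d=get_image(n); cv2.imwrite(f"pics/{n}0.png",im); np.save(f"{n}0.npy",d)
    f,cx,cy,R,t=cam(n); print(n,f,-R.T@t,R[2],(d>0).mean())
s=telemetry.observe(); print(s)
E
```

```text
scene 434.07011517966924 [  70.7881683  -936.9467855   981.98411074] [ 0.35684731  0.65028286 -0.67066548] 0.99606640625
top 389.55932517682675 [ 318.19677321  -60.13535082 1129.09896692] [ 0.20358001 -0.02665432 -0.97869542] 0.99608984375
{'time': 0.1, 'q': array([-8.22196718e+01,  1.64500086e+01,  9.04134102e+01,  3.43521971e-03,
        7.32606351e+01, -8.59462334e+00]), 'joint_velocities': array([ 0.07450744, -0.06326022, -0.12719858,  0.07182586,  0.13453523,
       -0.01575945]), 'tau': array([ 1.07225584e-03, -4.07294333e+01, -2.93698043e+01, -1.01840239e-04,
        3.40276194e-03,  5.49804341e-06]), 'position': array([ 190.29656519, -647.38798611,  403.47552038]), 'tool_rot': array([-1.79877830e+02, -2.17895138e-02,  1.63739353e+01]), 'contact_force': array([ 0.40982886, -0.01430468,  0.77545409]), 'wrist_torque': array([-0.00705326, -0.00876751,  0.06270949]), 'opening': 85.21496080175432}
```

View pics/scene0.png

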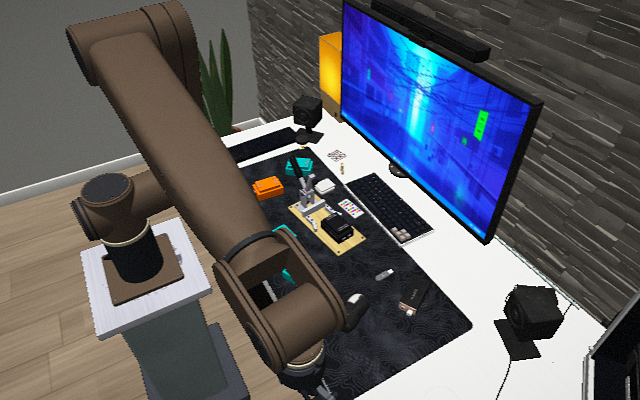

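View pics/top0.png

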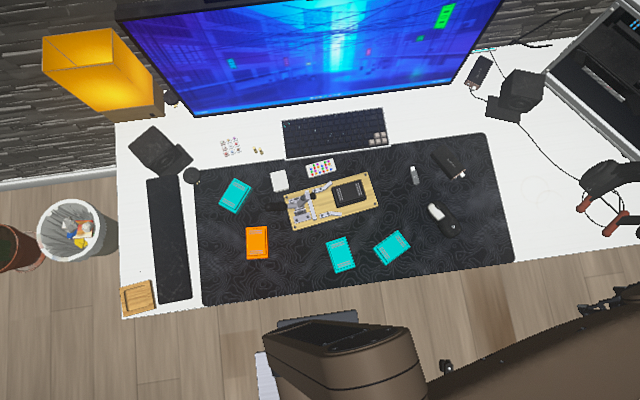

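Scene: the arm hides part of the view. Top: the wooden plate spans about (287..378, 172..230), the black housing is at about (352,192), and the clamp is at about (300,205) with its handle pointing left. The candidates are the black housing (352,192), the orange look-alike (257,243) and the turquoise ones (235,195), (340,254), (392,247). The black one, lying on the plate, fits the description. Next I'll fit the plate and housing and check with an enlarged crop.

```bash
python3 - <<'E'
from h import *
im=cv2.imread("pics/top0.png"); d=np.load("top0.npy"); P=cloud("top",d)
hsv=cv2.cvtColor(im,cv2.COLOR_BGR2HSV)
roi=np.zeros(d.shape,bool); roi[160:240,270:390]=1
m=roi&(hsv[...,0]>10)&(hsv[...,0]<32)&(hsv[...,1]>60)&(hsv[...,2]>110)
m=cv2.morphologyEx(m.astype(np.uint8),cv2.MORPH_OPEN,np.ones((2,2)))
n,l,st,_=cv2.connectedComponentsWithStats(m); 
v,u=np.nonzero(m); print("plate z",np.median(P[m>0][:,2]), "desk z",np.median(P[280:300,300:420][...,2]))
keep=m.astype(bool)&(abs(P[...,2]-8)<6)
v,u=np.nonzero(keep)
X=np.array([ray("top",a,b,8)[:2] for a,b in zip(u,v)],np.float32)
r=cv2.minAreaRect(X);print("plate",r, cv2.boxPoints(r).tolist())
m2=roi&(P[...,2]>28)&(P[...,2]<60)&(hsv[...,2]<90)
m2[:, :328]=0
v,u=np.nonzero(m2)
print("z",np.percentile(P[m2][:,2],[5,25,50,75,95]))
X=P[m2][:,:2].astype(np.float32); r=cv2.minAreaRect(X);print("housing",r,X.mean(0),len(X))
q=P[roi&(P[...,2]>100)];print("tall",len(q),q[q[:,2].argsort()][-15:].round())
c=cv2.resize(im[155:245,265:395],None,fx=6,fy=6,interpolation=cv2.INTER_CUBIC); cv2.imwrite("pics/crop1.png",c)
E
```

```text
plate z 8.843844081767065 desk z -756.9541914888371
plate ((565.4781494140625, -105.13407897949219), (167.43626403808594, 260.35052490234375), 8.574169158935547) [[463.28790283203125, 11.104804039001465], [502.10345458984375, -246.33596801757812], [667.6683959960938, -221.37295532226562], [628.8528442382812, 36.06781005859375]]
z [35.09941154 41.43150602 49.47959349 51.51660139 53.8058874 ]
housing ((549.8423461914062, -160.87429809570312), (57.93678665161133, 87.66845703125), 7.188265323638916) [ 546.72784 -159.80623] 536
tall 349 [[ 318.  -60. 1129.]
 [ 318.  -60. 1129.]
 [ 318.  -60. 1129.]
 [ 318.  -60. 1129.]
 [ 318.  -60. 1129.]
 [ 318.  -60. 1129.]
 [ 318.  -60. 1129.]
 [ 318.  -60. 1129.]
 [ 318.  -60. 1129.]
 [ 318.  -60. 1129.]
 [ 318.  -60. 1129.]
 [ 318.  -60. 1129.]
 [ 318.  -60. 1129.]
 [ 318.  -60. 1129.]
 [ 318.  -60. 1129.]]
```

View pics/crop1.png

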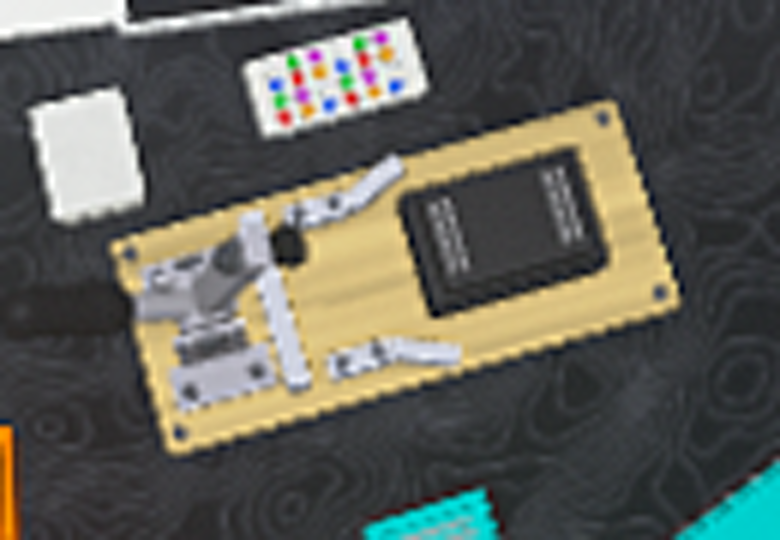

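The crop confirms the black housing on the plate, with its corners at crop (400,195), (578,148), (608,265), (437,317). The loading end is on the right and the clamp on the left, with its handle leaning left (open). The plate mask picked up other pixels, so I'll fit from its corners instead.

```bash
python3 - <<'E'
from h import *
def w(pts,z): return np.array([ray("top",a/6+265-.4,b/6+155-.4,z)[:2] for a,b in pts])
C=w([(110,240),(610,100),(682,295),(172,455)],8); print(C.round(1))
print("sides",[np.linalg.norm(C[i]-C[(i+1)%4]).round(1) for i in range(4)])
ex=(C[0]+C[3]-C[1]-C[2]); ex/=np.linalg.norm(ex); cen=C.mean(0); yaw=np.degrees(np.arctan2(ex[1],ex[0]))
org=cen+20*ex; ey=np.array([-ex[1],ex[0]])
print("yaw",yaw,"org",org)
J=lambda p:(np.array([(p-org)@ex,(p-org)@ey]).T).round(1)
H=w([(400,195),(578,148),(608,265),(437,317)],38); print("H jig",J(H),J(H.mean(0)),[np.linalg.norm(H[i]-H[(i+1)%4]).round(1) for i in range(4)])
e=H[0]+H[3]-H[1]-H[2]; print("H yaw",np.degrees(np.arctan2(e[1],e[0])))
# depth-based check
d=np.load("top0.npy");P=cloud("top",d);Q=P[160:240,260:390].reshape(-1,3);j=J(Q[:,:2])
k=(abs(Q[:,2]-37)<4)&(j[:,0]>-160)&(j[:,0]<-12)&(abs(j[:,1])<60);print("hous top depth",k.sum(),j[k].min(0),j[k].max(0))
k=(abs(Q[:,2]-50)<3)&(j[:,0]>-160)&(j[:,0]<-12)&(abs(j[:,1])<60);print("cover depth",k.sum(),j[k].min(0),j[k].max(0))
k=(Q[:,2]>100)&(Q[:,2]<200)&(abs(j[:,0])<200);print("tall",np.c_[j[k],Q[k,2].round()][::10].tolist())
# stop block top z=34 and bracket
k=(abs(Q[:,2]-34)<4)&(j[:,0]>20)&(j[:,0]<60)&(abs(j[:,1])<60);print("stop",j[k].min(0),j[k].max(0))
for n,q in dict(open=(147,154),shut=(19,165)).items(): print(n,org+ex*q[0],q[1])
E
```

```text
[[ 578.2   28.4]
 [ 613.6 -226.3]
 [ 511.2 -244.9]
 [ 468.7   11.5]]
sides [np.float64(257.1), np.float64(104.1), np.float64(259.9), np.float64(110.8)]
yaw 98.6668021572252 org [539.92568476 -88.04567875]
H jig [[ -31.1  -29.1]
 [-120.   -26.6]
 [-115.9   32.4]
 [ -30.5   32.8]] [-74.4   2.4] [np.float64(88.9), np.float64(59.0), np.float64(85.5), np.float64(62.0)]
H yaw 97.96856589175819
hous top depth 140 [-120.2  -31.2] [-29.7  30.5]
cover depth 382 [-111.1  -26.5] [-38.   25.8]
tall [[39.6, -8.7, 152.0], [32.7, -5.8, 143.0], [38.6, -2.8, 152.0], [49.2, -3.2, 152.0], [24.3, 2.7, 145.0], [37.5, 1.6, 146.0], [53.1, 1.6, 154.0], [28.4, 7.9, 149.0], [44.0, 7.0, 154.0], [61.9, 3.5, 150.0], [67.8, -5.0, 106.0], [66.0, -1.1, 108.0], [128.4, -10.3, 142.0], [104.6, -7.4, 121.0], [144.8, -8.4, 161.0], [122.0, -6.4, 138.0], [98.4, -6.5, 102.0], [150.2, -7.3, 162.0], [127.1, -3.6, 145.0], [103.5, -1.5, 121.0], [58.0, 8.8, 103.0], [131.9, -0.0, 157.0], [108.8, 1.6, 130.0], [151.3, -1.5, 165.0], [128.2, 2.5, 150.0], [104.9, 4.2, 123.0], [144.8, 2.8, 164.0], [122.2, 4.9, 139.0], [93.7, 6.1, 101.0], [134.1, 6.9, 154.0], [111.1, 8.7, 127.0], [141.4, 8.9, 162.0], [119.3, 9.2, 128.0], [140.7, 9.5, 150.0], [117.9, 11.2, 122.0]]
stop [ 34.2 -44.1] [58.  43.7]
open [517.77454141  57.27578164] 154
shut [537.06261181 -69.26263285] 165
```

Request:
apply_moves:
  increments: "0.0234 0.025 0 0 0 5.14 -0.5;0.0234 0.025 0 0 0 5.14 -0.5;0.0234 0.025 0 0 0 5.14 -0.5;0.0234 0.025 0 0 0 5.14 -0.5;0.0234 0.025 0 0 0 5.14 -0.5;0.0234 0.025 0 0 0 5.14 -0.5;0.0234 0.025 0 0 0 5.14 -0.5;0.0234 0.025 0 0 0 5.14 -0.5"

```text
time: 0.9
position: [378.2, -446.3, 404.1]
tool_rot: [-180.0, -0.0, 57.7]
contact_force: [0.4, -0.2, -0.2]
opening: 21.6
```

Request:
apply_moves:
  increments: "0.0234 0.025 -0.013 0 0 5.14 -0.5;0.0234 0.025 -0.013 0 0 5.14 -0.5;0.0234 0.025 -0.013 0 0 5.14 -0.5;0.0234 0.025 -0.013 0 0 5.14 -0.5;0.0234 0.025 -0.013 0 0 5.14 -0.5;0.0234 0.025 -0.013 0 0 5.14 -0.5;0.0234 0.025 -0.013 0 0 5.14 -0.5;0.0234 0.025 -0.013 0 0 5.14 -0.5"

```text
time: 1.7
position: [565.4, -246.3, 299.7]
tool_rot: [-180.0, -0.0, 98.8]
contact_force: [0.9, -0.2, 0.3]
opening: 21.3
```

Request:
apply_moves:
  increments: "0 0 -0.02 0 0 0 -0.5;-0.001 -0.001 -0.02 0 0 0 -0.5;0 0 -0.02 0 0 0 -0.5;0 0 -0.015 0 0 0 -0.5;0 0 -0.015 0 0 0 -0.5;0 0 -0.01 0 0 0 -0.5;0 0 -0.005 0 0 0 -0.5;0 0 0 0 0 0 -0.5"

```text
time: 2.5
position: [563.6, -248.6, 195.1]
tool_rot: [-180.0, -0.0, 98.6]
contact_force: [0.1, -0.3, -0.4]
opening: 21.5
```

```bash
python3 - <<'E'
from h import *
im,d=get_image("top"); cv2.imwrite("pics/c2.png",cv2.resize(im[145:245,265:405],None,fx=5,fy=5,interpolation=cv2.INTER_CUBIC))
s=telemetry.observe();print(s["position"],s["contact_force"],s["opening"])
E
```

```text
[ 563.85457775 -248.77118513  195.87953049] [-0.03996366 -0.20478593  0.00883609] 21.10731823636167
```

View pics/c2.png

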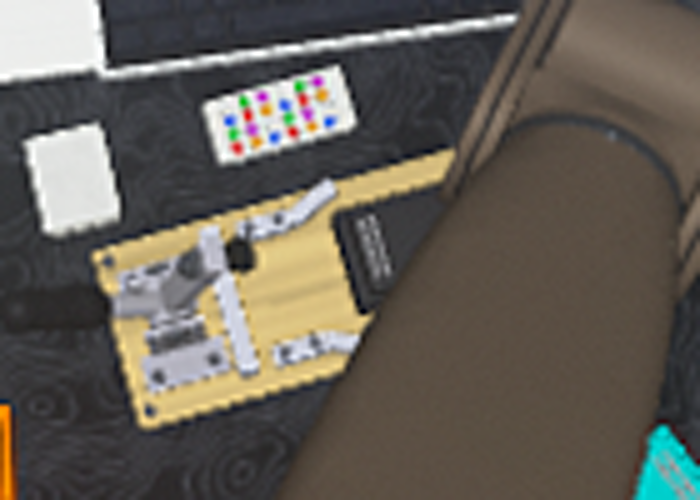

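Request:
apply_moves:
  increments: "-0.002 0.013 0 0 0 0 -0.5;-0.002 0.01 0 0 0 0 -0.5;-0.001 0.007 0 0 0 0 -0.5;-0.001 0.007 0 0 0 0 -0.5;-0.001 0.007 0 0 0 0 -0.5;-0.001 0.007 0 0 0 0 -0.5;-0.001 0.007 0 0 0 0 -0.5;-0.001 0.007 0 0 0 0 -0.5"

```text
time: 3.35
position: [553.9, -183.4, 196.2]
tool_rot: [179.9, 0.1, 98.6]
contact_force: [-0.3, -2.8, 1.3]
opening: 21.6
```

Request:
apply_moves:
  increments: "-0.001 0.006 0 0 0 0 -0.5;-0.001 0.006 0 0 0 0 -0.5;-0.001 0.006 0 0 0 0 -0.5;-0.001 0.005 0 0 0 0 -0.5;0 0.002 0 0 0 0 -0.5;-0.001 0.002 0 0 0 0 -0.5;0 0 0 0 0 0 -0.5;0 0 0 0 0 0 -0.5"

```text
time: 4.15
position: [548.5, -156.4, 195.3]
tool_rot: [-180.0, -0.1, 98.6]
contact_force: [0.7, -1.6, 1.6]
opening: 21.4
```

Request:
apply_moves:
  increments: "0 0.001 0 0 0 0 -0.5;0 0.001 0 0 0 0 -0.5;0 0.001 0 0 0 0 -0.5;-0.001 0.001 0 0 0 0 -0.5;0 0.001 0 0 0 0 -0.5;0 0 0 0 0 0 -0.5;0 0 0 0 0 0 -0.5;0 0 0 0 0 0 -0.5"

```text
time: 4.95
position: [547.8, -153.0, 195.8]
tool_rot: [180.0, 0.2, 98.6]
contact_force: [0.9, -8.0, -1.2]
opening: 21.3
```

Request:
apply_moves:
  increments: "0 0.001 0 0 0 0 -0.5;0 0.001 0 0 0 0 -0.5;0 0.001 0 0 0 0 -0.5;0 0 0 0 0 0 -0.5;0 0 0 0 0 0 -0.5;0 0 0 0 0 0 -0.5;0 0 0 0 0 0 -0.5;0 0 0 0 0 0 -0.5"

```text
time: 5.75
position: [548.0, -151.9, 196.5]
tool_rot: [179.9, 0.6, 98.8]
contact_force: [-1.5, -16.6, -0.8]
opening: 21.2
```

Request:
apply_moves:
  increments: "0.001 -0.008 0 0 0 0 -0.5;0.002 -0.01 0 0 0 0 -0.5;0.001 -0.01 0 0 0 0 -0.5;0 0 0.035 0 0 0 -1;0 0 0.045 0 0 0 -1;0 0 0.045 0 0 0 -1;0 0 0.045 0 0 0 -1;0 0 0.035 0 0 0 -1"

```text
time: 6.55
position: [551.8, -176.6, 403.8]
tool_rot: [179.9, 0.0, 98.6]
contact_force: [0.6, -0.2, 0.3]
opening: 0.1
```

Request:
apply_moves:
  increments: "-0.004 0.03 0 0 0 0 -1;-0.005 0.035 0 0 0 0 -1;-0.005 0.035 0 0 0 0 -1;-0.006 0.035 0 0 0 0 -1;-0.005 0.035 0 0 0 0 -1;-0.005 0.035 0 0 0 0 -1;-0.005 0.035 0 0 0 0 -1;-0.005 0.035 0 0 0 0 -1"

```text
time: 7.35
position: [511.2, 99.8, 400.5]
tool_rot: [-180.0, -0.1, 98.6]
contact_force: [-0.4, 0.3, 0.9]
opening: 0.2
```

```bash
python3 - <<'E'
from h import *
im,d=get_image("top"); im2,d2=get_image("scene")
a=cv2.resize(im[150:240,265:395],None,fx=5,fy=5,interpolation=cv2.INTER_CUBIC)
cv2.imwrite("pics/c3.png",a)
s=telemetry.observe();print(s["position"],s["contact_force"],s["q"])
org=np.array([540,-88.]);ex=np.array([-.1507,.9886]);ey=np.array([-.9886,-.1507])
for n,dd in(("top",d),("scene",d2)):
    Q=cloud(n,dd).reshape(-1,3);q=Q[:,:2]-org;j=np.c_[q@ex,q@ey,Q[:,2]]
    k=(abs(j[:,2]-37)<4)&(j[:,0]>-160)&(j[:,0]<-20)&(abs(j[:,1])<40);print(n,k.sum(), k.any() and (j[k].min(0),j[k].max(0)))
    k=(abs(j[:,2]-50)<3)&(j[:,0]>-160)&(j[:,0]<60)&(abs(j[:,1])<40);print(k.sum(),k.any() and (j[k].min(0),j[k].max(0)))
E
```

```text
[510.8439062  101.4958347  400.36541421] [ 0.28759031 -0.00702556 -0.32076215] [ 5.15446613e-02 -3.01951014e+00  1.12078930e+02  1.08741049e-01
  7.10300040e+01 -8.87775043e+00]
top 67 (array([-56.09310253, -29.8167446 ,  33.17479547]), array([-21.03277337,  31.06943228,  40.84332133]))
393 (array([-47.6363006 , -25.96710587,  47.08393011]), array([59.45487289, 26.34223632, 52.99068181]))
scene 85 (array([-61.73451107, -30.04477413,  33.28206147]), array([-20.4553993 ,  31.45023042,  40.93729484]))
261 (array([-51.86186487, -25.22119576,  47.05816725]), array([58.75190605, 29.15612918, 52.98322392]))
```

View pics/c3.png

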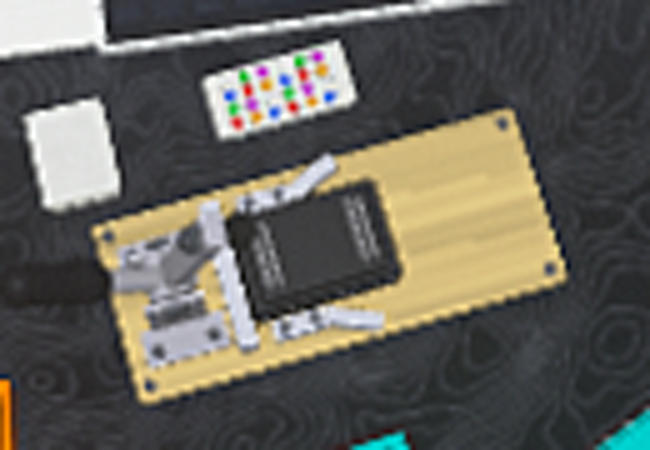

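The housing reads home: its rear edge is at jig x≈-56 and its front is against the stop bar at crop (235,260). Next I lower the closed fingers behind the handle and push.

Request:
apply_moves:
  increments: "0 0 -0.03 0 0 0 -1;0 0 -0.03 0 0 0 -1;0 0 -0.02 0 0 0 -1;0 0 -0.002 0 0 0 -1;0.001 -0.01 0 0 0 0 -1;0.002 -0.01 0 0 0 0 -1;0.001 -0.008 0 0 0 0 -1;0.001 -0.008 0 0 0 0 -1"

```text
time: 8.25
position: [517.7, 63.6, 323.2]
tool_rot: [179.7, -0.5, 98.4]
contact_force: [-2.7, 11.4, 8.0]
opening: -0.1
```

Request:
apply_moves:
  increments: "0.001 -0.008 0 0 0 0 -1;0.001 -0.008 0 0 0 0 -1;0.002 -0.008 0 0 0 0 -1;0.001 -0.008 0.001 0 0 0 -1;0.001 -0.008 0.001 0 0 0 -1;0.001 -0.008 0.001 0 0 0 -1;0.001 -0.006 0.001 0 0 0 -1;0.001 -0.006 0.001 0 0 0 -1"

```text
time: 9.05
position: [525.7, 1.4, 323.5]
tool_rot: [-180.0, 0.0, 98.6]
contact_force: [0.1, 0.5, -0.0]
opening: -0.1
```

Request:
apply_moves:
  increments: "0.001 -0.006 0.001 0 0 0 -1;0.001 -0.006 0.001 0 0 0 -1;0.001 -0.005 0.001 0 0 0 -1;0.001 -0.005 0.001 0 0 0 -1;0 -0.003 0.001 0 0 0 -1;0 -0.002 0 0 0 0 -1;0 -0.001 0 0 0 0 -1;0 0 0 0 0 0 -1"

```text
time: 9.85
position: [529.7, -25.6, 328.7]
tool_rot: [-180.0, -0.0, 98.6]
contact_force: [-0.6, 0.3, 0.2]
opening: -0.1
```

```bash
cat > chk.py <<'E'
from h import *
im2,d2=get_image("scene");im,d=get_image("top");import sys
cv2.imwrite("pics/s_%s.png"%sys.argv[1],cv2.resize(im2[160:270,270:390],None,fx=5,fy=5,interpolation=cv2.INTER_CUBIC))
s=telemetry.observe();print(s["position"],s["contact_force"])
org=np.array([540,-88.]);ex=np.array([-.1507,.9886]);ey=np.array([-.9886,-.1507])
for n,dd in(("top",d),("scene",d2)):
    Q=cloud(n,dd).reshape(-1,3);q=Q[:,:2]-org;j=np.c_[q@ex,q@ey,Q[:,2]]
    k=(j[:,0]>-44)&(j[:,0]<-20)&(abs(j[:,1])<22)&(j[:,2]<60)&(j[:,2]>30);print(n,"cover z",k.sum(),np.median(j[k],0))
    k=(j[:,0]>-80)&(j[:,0]<-20)&(abs(j[:,1])<27)&(j[:,2]<60)&(j[:,2]>28);print(" rear edge",k.any() and j[k].min(0))
    k=(j[:,2]>85)&(j[:,2]<200)&(j[:,0]<175)&(j[:,0]>-20)&(abs(j[:,1])<14);print(" tall",k.sum(),k.any() and j[k][::max(1,k.sum()//12)].round().tolist())
E
python3 chk.py a
```

```text
[529.67388477 -25.48536216 328.67388644] [-0.19969243  0.10642147 -0.26523336]
top cover z 128 [-32.02364545   0.4010368   50.53581814]
 rear edge [-56.09324321 -25.96516057  34.6749454 ]
 tall 20 [[-2.0, -5.0, 87.0], [-5.0, -4.0, 88.0], [-7.0, -2.0, 94.0], [-10.0, -3.0, 89.0], [1.0, -4.0, 86.0], [-4.0, -1.0, 90.0], [-7.0, -1.0, 88.0], [-9.0, 0.0, 89.0], [-1.0, 0.0, 89.0], [-3.0, 1.0, 89.0], [-6.0, 3.0, 92.0], [-8.0, 3.0, 90.0], [-11.0, 4.0, 92.0], [3.0, 2.0, 85.0], [-2.0, 4.0, 90.0], [-5.0, 4.0, 87.0], [-8.0, 5.0, 86.0], [-10.0, 6.0, 87.0], [-2.0, 6.0, 86.0], [-7.0, 8.0, 87.0]]
scene cover z 73 [-31.51163012   0.16044676  49.5318433 ]
 rear edge [-60.08418637 -25.55884517  29.59947132]
 tall 235 [[55.0, -3.0, 198.0], [54.0, -13.0, 182.0], [51.0, 11.0, 184.0], [49.0, 6.0, 176.0], [50.0, -6.0, 162.0], [23.0, -1.0, 173.0], [11.0, -3.0, 172.0], [34.0, 10.0, 153.0], [33.0, 11.0, 146.0], [31.0, 13.0, 141.0], [30.0, 3.0, 128.0], [45.0, 4.0, 107.0], [-10.0, 0.0, 90.0]]
```

View pics/s_a.png

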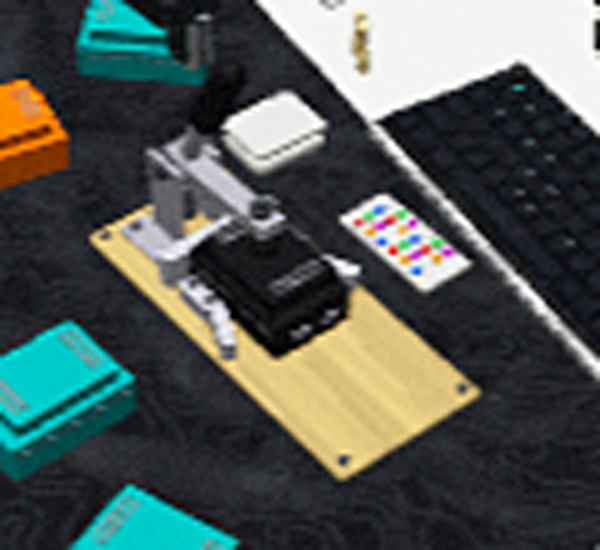

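The clamp has swung over onto the cover, which is still proud at z≈50. Now I bear on the handle.

Request:
apply_moves:
  increments: "0 -0.002 0 0 0 0 -1;0.001 -0.002 0 0 0 0 -1;0 -0.001 0 0 0 0 -1;0 -0.001 0 0 0 0 -1;0 -0.001 0 0 0 0 -1;0 -0.001 0 0 0 0 -1;0 0 0 0 0 0 -1;0 0 0 0 0 0 -1"

```text
time: 10.75
position: [530.7, -33.6, 328.7]
tool_rot: [-180.0, -0.0, 98.6]
contact_force: [-0.9, 0.4, -0.2]
opening: -0.2
```

Request:
apply_moves:
  increments: "0 -0.001 0 0 0 0 -1;0 -0.001 0 0 0 0 -1;0 -0.001 0 0 0 0 -1;0 -0.001 0 0 0 0 -1;0 0 0 0 0 0 -1;0 0 0 0 0 0 -1;0 0 0 0 0 0 -1;0 0 0 0 0 0 -1"

```text
time: 11.55
position: [530.7, -36.8, 328.5]
tool_rot: [180.0, -0.2, 98.6]
contact_force: [1.9, 5.6, -0.3]
opening: 0.1
```

Request:
apply_moves:
  increments: "0 -0.001 0 0 0 0 -1;0 -0.001 0 0 0 0 -1;0 0 0 0 0 0 -1;0 -0.001 0 0 0 0 -1;0 0 0 0 0 0 -1;0 -0.001 0 0 0 0 -1;0 0 0 0 0 0 -1;0 0 0 0 0 0 -1"

```text
time: 12.35
position: [530.6, -40.5, 328.3]
tool_rot: [-180.0, -0.2, 98.6]
contact_force: [-0.2, 5.4, -0.4]
opening: 0.3
```

Moving at a steady 5.5 N or so; the cover is going down. I continue.

Request:
apply_moves:
  increments: "0 -0.001 0 0 0 0 -1;0 -0.001 0 0 0 0 -1;0.001 -0.001 0 0 0 0 -1;0 -0.001 0 0 0 0 -1;0 0 0 0 0 0 -1;0 -0.001 0 0 0 0 -1;0 0 0 0 0 0 -1;0 0 0 0 0 0 -1"

```text
time: 13.15
position: [531.1, -44.4, 327.7]
tool_rot: [-179.9, -0.5, 98.6]
contact_force: [-1.6, 11.5, 1.0]
opening: -0.0
```

Request:
apply_moves:
  increments: "0 -0.001 0 0 0 0 -1;0 0 0 0 0 0 -1;0 0 0 0 0 0 -1;0 0 0 0 0 0 -1;0 0 0 0 0 0 -1;0 0 0 0 0 0 -1;0 0 0 0 0 0 -1;0 0 0 0 0 0 -1"

```text
time: 13.95
position: [531.1, -44.9, 327.7]
tool_rot: [-179.9, -0.6, 98.6]
contact_force: [-0.7, 13.5, 1.0]
opening: 0.1
```

```bash
python3 chk.py b
```

```text
[531.09350106 -44.86138183 327.69699584] [-0.41196521 13.70058986 -0.39362173]
top cover z 129 [-31.89879912   0.1724007   46.25335924]
 rear edge [-56.10994834 -26.6794718   33.11165043]
 tall 0 False
scene cover z 80 [-31.72122655  -0.82763097  44.42526925]
 rear edge [-60.05713678 -26.19052584  28.57796198]
 tall 208 [[37.0, -1.0, 198.0], [29.0, -1.0, 192.0], [35.0, 12.0, 184.0], [34.0, 6.0, 174.0], [33.0, 7.0, 167.0], [11.0, -2.0, 173.0], [7.0, 8.0, 173.0], [13.0, 12.0, 164.0], [34.0, 11.0, 142.0], [37.0, 12.0, 132.0], [37.0, 13.0, 124.0], [46.0, 7.0, 107.0], [-8.0, 2.0, 85.0]]
```

Request:
apply_moves:
  increments: "0 -0.001 0 0 0 0 -1;0 0 0 0 0 0 -1;0 0 0 0 0 0 -1;0 -0.001 0 0 0 0 -1;0 0 0 0 0 0 -1;0 0 0 0 0 0 -1;0 0 0 0 0 0 -1;0 0 0 0 0 0 -1"

```text
time: 14.85
position: [531.1, -45.8, 327.7]
tool_rot: [-179.9, -0.9, 98.5]
contact_force: [0.2, 18.4, 0.7]
opening: -0.1
```

```bash
python3 chk.py c | grep -v tall
```

```text
[531.07257761 -45.78585961 327.67196952] [-0.23088187 18.298509    1.48227747]
top cover z 128 [-32.03363514  -0.1458823   45.65041592]
 rear edge [-56.06160139 -26.29668112  32.32092731]
scene cover z 80 [-31.59139776  -1.84557682  44.74805307]
 rear edge [-61.72012322 -26.02813517  28.10530472]
```

The force now climbs without motion, so the cover has bottomed. It dropped about 5 mm by depth, and the handle travel matches 0.08 rad. Now I back off, go over the handle and open the clamp.

Request:
apply_moves:
  increments: "-0.001 0.008 0 0 0 0 -1;-0.002 0.015 0 0 0 0 -1;-0.002 0.015 0.01 0 0 0 -1;0 0 0.03 0 0 0 -1;0 0 0.03 0 0 0 -1;0.003 -0.02 0 0 0 0 -1;0.005 -0.035 0 0 0 0 -1;0.005 -0.035 0 0 0 0 -1"

```text
time: 15.75
position: [539.8, -101.6, 400.5]
tool_rot: [179.9, 0.1, 98.7]
contact_force: [-0.2, -0.6, -0.3]
opening: -0.3
```

```bash
python3 chk.py d
```

```text
[ 540.07906925 -104.1214115   400.06045799] [-0.18532435  0.2575      0.35647835]
top cover z 0 [nan nan nan]
 rear edge False
 tall 0 False
scene cover z 74 [-32.51879824  -0.6258349   44.93662069]
 rear edge [-62.33317816 -25.83809177  28.34128561]
 tall 128 [[22.0, -3.0, 173.0], [13.0, 4.0, 175.0], [17.0, 11.0, 168.0], [15.0, 9.0, 165.0], [15.0, 10.0, 162.0], [13.0, 12.0, 160.0], [15.0, 10.0, 153.0], [17.0, 9.0, 148.0], [20.0, 3.0, 139.0], [45.0, 11.0, 118.0], [32.0, 13.0, 124.0], [31.0, 6.0, 117.0], [50.0, 0.0, 93.0]]
  return _methods._mean(a, axis=axis, dtype=dtype,
  ret = um.true_divide(
```

Request:
apply_moves:
  increments: "0.005 -0.018 0 0 0 0 -1;0 0 -0.025 0 0 0 -1;0 0 -0.03 0 0 0 -1;0 0 -0.02 0 0 0 -1;0 0 0 0 0 0 -1;-0.001 0.008 0 0 0 0 -1;-0.001 0.008 0 0 0 0 -1;-0.001 0.008 0 0 0 0 -1"

```text
time: 16.65
position: [542.1, -94.8, 325.6]
tool_rot: [179.8, 0.1, 98.6]
contact_force: [-0.6, -0.1, 0.4]
opening: 0.3
```

Request:
apply_moves:
  increments: "-0.001 0.008 0 0 0 0 -1;-0.001 0.008 0 0 0 0 -1;-0.001 0.008 0 0 0 0 -1;-0.002 0.008 0 0 0 0 -1;-0.001 0.008 0 0 0 0 -1;-0.001 0.008 0 0 0 0 -1;-0.001 0.008 0 0 0 0 -1;-0.001 0.008 0 0 0 0 -1"

```text
time: 17.45
position: [533.0, -31.2, 325.0]
tool_rot: [179.9, 0.1, 98.6]
contact_force: [0.2, -2.1, 2.1]
opening: -0.3
```

Request:
apply_moves:
  increments: "-0.001 0.008 0 0 0 0 -1;-0.001 0.008 0 0 0 0 -1;-0.001 0.008 0 0 0 0 -1;-0.002 0.008 0 0 0 0 -1;-0.001 0.006 0 0 0 0 -1;-0.001 0.006 0 0 0 0 -1;-0.001 0.006 0 0 0 0 -1;-0.001 0.004 0 0 0 0 -1"

```text
time: 18.25
position: [523.6, 22.9, 323.7]
tool_rot: [-180.0, -0.0, 98.6]
contact_force: [-0.4, -0.6, 0.2]
opening: -0.1
```

```bash
python3 chk.py e 2>&1| grep -v ret
```

```text
[523.610972    22.84707667 323.7251745 ] [-0.05502589  0.88224374 -0.92193183]
top cover z 129 [-32.23832338   0.13774882  45.5797579 ]
 rear edge [-56.18655857 -26.999704    33.09913495]
 tall 158 [[40.0, -8.0, 155.0], [25.0, -3.0, 147.0], [57.0, -5.0, 154.0], [24.0, 3.0, 145.0], [30.0, 4.0, 147.0], [38.0, 5.0, 149.0], [46.0, 7.0, 157.0], [57.0, 5.0, 152.0], [58.0, 7.0, 149.0], [56.0, 8.0, 136.0], [51.0, 9.0, 120.0], [66.0, 8.0, 110.0], [70.0, 9.0, 94.0]]
scene cover z 78 [-32.12178942  -1.44661437  44.03996981]
 rear edge [-60.6463775  -25.98410157  28.26229688]
 tall 398 [[105.0, -7.0, 200.0], [99.0, -5.0, 182.0], [138.0, 6.0, 152.0], [104.0, 7.0, 166.0], [125.0, 8.0, 141.0], [118.0, 7.0, 129.0], [49.0, -1.0, 156.0], [101.0, 8.0, 116.0], [35.0, 2.0, 148.0], [88.0, 3.0, 102.0], [86.0, 0.0, 93.0], [53.0, 9.0, 111.0], [57.0, 11.0, 90.0]]
```

Request:
apply_moves:
  increments: "0 -0.006 0 0 0 0 -1;0 0 0.03 0 0 0 -1;0 0 0.035 0 0 0 -1;0 0 0.035 0 0 0 -1;0 0.03 0 0 0 0 -1;0 0.04 0 0 0 0 -1;0 0.04 0 0 0 0 -1;0 0.02 0 0 0 0 -1"

```text
time: 19.15
position: [523.6, 148.0, 424.0]
tool_rot: [180.0, -0.0, 98.7]
contact_force: [0.4, -1.1, -0.3]
opening: -0.2
```

```bash
python3 chk.py f 2>&1; python3 - <<'E'
from h import *
im,d=get_image("top");a=cv2.imread("pics/top0.png")
o=np.vstack([cv2.resize(x[145:245,245:405],None,fx=3.7,fy=2.9*1,interpolation=cv2.INTER_CUBIC) for x in(a,im)])
cv2.imwrite("pics/fin.png",o);d0=np.load("top0.npy")
P=cloud("top",d);P0=cloud("top",d0)
org=np.array([540,-88.]);ex=np.array([-.1507,.9886]);ey=np.array([-.9886,-.1507])
for p in(P0,P):
    p=p.reshape(-1,3);q=p[:,:2]-org;j=np.c_[q@ex,q@ey,p[:,2]]
    for lo,hi in((15,62),(95,165)):
        k=(j[:,2]>100)&(j[:,2]<190)&(j[:,0]>lo)&(j[:,0]<hi)&(abs(j[:,1])<14);print(k.sum(),j[k].mean(0).round(1),j[k].max(0).round(1))
E
```

```text
[523.62521772 147.86835936 423.74161723] [ 0.49663181 -0.96616236  0.36821242]
top cover z 130 [-32.11241152   0.65375062  45.39921761]
 rear edge [-56.00307104 -26.80674593  33.39902295]
 tall 378 [[40.0, -8.0, 153.0], [47.0, -2.0, 156.0], [48.0, 4.0, 159.0], [52.0, 6.0, 149.0], [124.0, -10.0, 137.0], [117.0, -5.0, 139.0], [131.0, -3.0, 153.0], [148.0, -3.0, 166.0], [66.0, 9.0, 101.0], [88.0, 4.0, 94.0], [96.0, 5.0, 99.0], [154.0, 5.0, 161.0], [127.0, 10.0, 132.0]]
scene cover z 78 [-32.53162098   0.16711806  44.3480217 ]
 rear edge [-59.7652234  -26.16729407  28.29358321]
 tall 333 [[149.0, 1.0, 163.0], [137.0, 3.0, 155.0], [134.0, 9.0, 145.0], [115.0, 4.0, 141.0], [128.0, 8.0, 120.0], [51.0, -3.0, 154.0], [43.0, -0.0, 153.0], [34.0, 7.0, 155.0], [100.0, 6.0, 99.0], [20.0, 3.0, 147.0], [48.0, 9.0, 123.0], [63.0, 9.0, 105.0], [55.0, 8.0, 98.0]]
118 [ 44.    2.4 146.4] [ 61.9   9.7 158.9]
196 [126.1   1.7 142.1] [155.5  11.8 167.9]
118 [ 44.    2.4 146.2] [ 61.9   9.9 158.7]
195 [126.    1.7 141.8] [155.4  11.7 168.7]
```

View pics/fin.png

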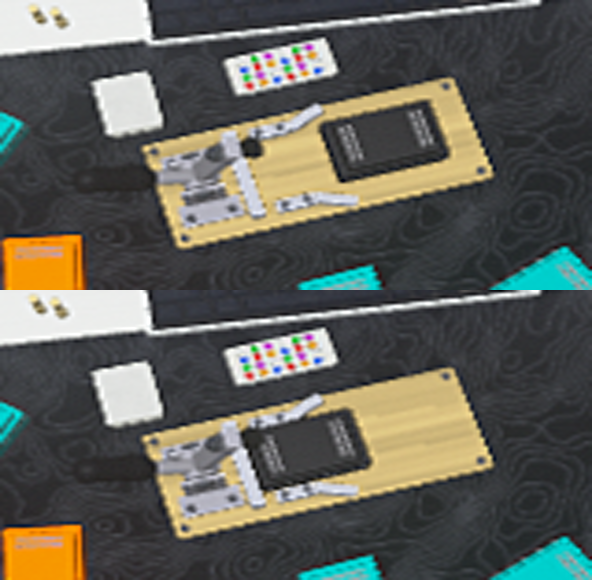

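Clamp, remote and earbud case match the first picture. The depth drop of the cover (5.1 mm) is a little under 6 mm, so I measure it against the housing rim and average several frames before handing in.

```bash
python3 - <<'E'
from h import *
org=np.array([540,-88.]);ex=np.array([-.1507,.9886]);ey=np.array([-.9886,-.1507])
def J(n,d):
    p=cloud(n,d).reshape(-1,3);q=p[:,:2]-org;return np.c_[q@ex,q@ey,p[:,2]]
def rep(n,d,x0):
    j=J(n,d);x=j[:,0]-x0;y=j[:,1]-0.5
    c=(abs(x)<30)&(abs(y)<20)&(abs(j[:,2]-45)<15)&~((j[:,0]>12))
    pl=(j[:,0]>-145)&(j[:,0]<-60)&(abs(j[:,1])<50)&(abs(j[:,2]-8)<8)
    pl2=pl&((j[:,1]<-36)|(j[:,1]>40))
    zs=j[c,2]; print(n,x0,c.sum(),"cover mean %.2f med %.2f sd %.2f"%(zs.mean(),np.median(zs),zs.std()),"plate %.2f"%np.median(j[pl2,2]), "stop %.2f"%np.median(j[(j[:,0]>38)&(j[:,0]<50)&(abs(j[:,1])>20)&(abs(j[:,1])<40)&(abs(j[:,2]-34)<8),2]))
for n in("top","scene"):
    rep(n,np.load(n+"0.npy"),-75)
    D=np.mean([get_image(n)[1] for _ in range(8)],0); rep(n,D,-11)
    j=J(n,D);k=(abs(j[:,1])<20)&(j[:,0]>-62)&(j[:,0]<30)&(j[:,2]<60)
    b=np.round(j[k,0]/4)*4
    print([(int(t),round(float(np.median(j[k,2][b==t])),1)) for t in np.unique(b)])
E
```

```text
top -75 287 cover mean 51.00 med 51.07 sd 2.03 plate 8.85 stop 34.46
top -11 248 cover mean 45.48 med 45.47 sd 0.68 plate 9.08 stop 34.81
[(-60, 8.7), (-56, 37.1), (-52, 38.7), (-48, 43.0), (-44, 45.9), (-40, 45.8), (-36, 46.0), (-32, 45.6), (-28, 45.1), (-24, 45.4), (-20, 45.2), (-16, 45.5), (-12, 45.5), (-8, 45.5), (-4, 45.6), (0, 45.3), (4, 45.4), (8, 45.3), (12, 45.7), (16, 45.6), (20, 46.0), (24, 45.5), (28, 38.9)]
scene -75 189 cover mean 49.73 med 49.60 sd 1.83 plate 7.57 stop 33.32
scene -11 152 cover mean 44.47 med 44.54 sd 0.69 plate 7.72 stop 33.64
[(-60, 18.5), (-56, 29.9), (-52, 37.9), (-48, 42.8), (-44, 44.5), (-40, 44.6), (-36, 45.0), (-32, 44.4), (-28, 44.3), (-24, 44.5), (-20, 44.4), (-16, 44.5), (-12, 44.1), (-8, 44.7), (-4, 44.6), (0, 44.6), (4, 44.6), (8, 44.6), (12, 44.7), (16, 45.0), (20, 44.1), (24, 43.9), (28, 38.6)]
```

```bash
python3 -c "
from h import *
print(bot.close_job(), telemetry.observe()['time'])"
```

```text
the job is handed in; nothing more can be done
the job is handed in; nothing more can be done
```

I pushed the housing home against the end stop, swung the clamp onto its cover and pressed the cover down. I then opened the clamp fully and handed the job in at about 20 s.

What the last checks showed:
- **Housing:** its rear edge sits at jig x≈-56 mm (-55 expected). The push force rose to about 17 N against the stop.
- **Cover press:** it slid at about 5.5 N on the handle, then hit a hard stop while I pushed up to about 18 N. That 18 N was measured at the fingers and is about 14 N at the handle end, slightly over the suggested 12 N.
- **Clamp:** its depth readings match the opening picture to within about 1 mm, so it is fully open.
- **Bystanders:** the remote, earbud case and look-alikes within the last crop look unmoved. I did not check the mouse, USB stick or jar again.

**One check did not fully agree:** depth averaged over the cover gives a drop of about 5.2 to 5.9 mm, depending on camera and reference, against the nominal 6 mm. That spread is about the size of the measuring error. I took the hard stop, well above the sliding force, as proof that the cover is home.

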